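Gauge a load cell in a clockwork exerciser and wind its spring

TASK

Set up the clockwork exerciser: flip its hinged stop down, slide the load cell flush along the fence and up against the stop, then flip the stop back up clear without shifting the cell. Also wind the brass key clockwise, in as many turns as it takes, until the spring is fully wound and the key comes up against its end stop. Leave the vials and test weights where they stand.

Things in the scene. Friction and masses are not known exactly. Their poses are not given: they have to be found in the camera images.
- stop_corner (a point): On the fixed exerciser (aluminium bed 160 x 330 x 12 mm): where bed top, fence face and stop face meet, 12 mm above the worktop. Axes: x from the bed towards the fence (away from the robot at yaw 0), y along the fence towards the stop, z up. Other entries give offsets in this frame, mm. Steel fence: x 0 to 14, y -200 to 10, 10 high. Blue housing: x -76 to 36, y -301 to -209, 55 high.
- stop_leaf (a joint): Flip stop, rad: 0 = down, lying forward (-x) over the bed, its face y = 0 gauging the cell's end; 1.6 = upright (limits 0 and 1.7). Stiff hinge (0.06 N m), stays where left. Hinge line: along y through x = 25, z = 30, between dark cheeks (x 9 to 41, y -9 to 21, 36 high). The leaf is a steel plate 12 thick (y 0 to 12); down it fills x -38 to 28, z 8 to 32.
- stop_grip (a point): Middle of the stop's red handle, a round pin 12 mm in diameter, 44 long, parallel to the hinge, on the leaf's far side (y 12 to 56) beyond the bed's end. At stop angle a this point is at x = 25 - 55 cos a, y = 37, z = 30 + 55 sin a. Fingers can straddle it from above, closing along x, and follow the arc without tilting. Axes turn with the leaf.
- cell_mid (a point): Centre of the loose load cell, an aluminium bar 26 x 130 x 26 mm, 0.15 to 0.3 kg, on the bed; y (either way round) along its length, z up. It starts up to 25 mm off the fence, 20 to 50 mm short of the stop and a little askew. Home, this point is at x = -13, y = -65, z = 13. The bar stands 16 mm above the fence, so fingers can hold it by its upper half across its 26 mm and pass over the fence.
- wind_key (a joint): How far the key is wound, rad, growing clockwise seen from above: 0 = run down, 4.6 = fully wound, at a hard stop. Takes 0.16 N m plus 0.02 N m per rad. It stays where it is left, but turning it back unwinds it. A red pointer on the key runs over a white dial, clockwise from a wide black mark (empty) to the wide green mark (full).
- key_grip (a point): Centre of the brass cross-shaped key head over the blue housing, on the vertical winding axis at x = -20, y = -255, z = 87: two crossed bars each 36 long, 18 wide, 28 high, to be gripped across 36 mm on either pair of flat ends, every quarter turn; 18 mm free below the head. Axes lie along the bars and turn with the key; at joint value 0 they match the exerciser's.
- vial_a_mid (a point): Bystander, not to be disturbed: amber sample vial with a black cap, 27 mm across, 58 high; point at its centre
- vial_b_mid (a point): Bystander, not to be disturbed: amber sample vial with a white cap, 27 mm across, 58 high; point at its centre
- weight_brass_mid (a point): Bystander, not to be disturbed: brass-coloured knobbed test weight, 38 mm across, 48 high; point at its centre
- weight_steel_mid (a point): Bystander, not to be disturbed: grey knobbed test weight, 31 mm across, 40 high; point at its centre
Mind the look-alikes: they are no part of the job. Leave any brown or purple look-alike of the part that bears cell_mid alone.

How it is judged (in metres and radians):
On the way, in this order (a step that is already met when the one before it is completed fails the run):
1. the stop is flipped fully down (value of joint stop_leaf below 0.08 rad), for 0.1 s.
2. with the stop down, the cell lies flush along the fence and up against the stop (value of joint stop_leaf below 0.1 rad and x of cell_mid in the frame of stop_corner between -0.0155 and -0.0105 m and y of cell_mid in the frame of stop_corner between -0.068 and -0.062 m and angle between the y axis of cell_mid and the y axis of stop_corner, either way round below 0.035 rad and z of cell_mid in the frame of stop_corner below 0.017 m), for 0.2 s.
3. the stop is flipped up clear again (value of joint stop_leaf above 1.2 rad), for 0.1 s.
At the end, for the whole second after the job is handed in: The stop stands up (joint over 1.2 rad); the key is wound past 4.35 rad and at rest; the load cell lies on the bed within 2.5 mm of flush along the fence, within 3 mm of the gauging plane, and parallel to the fence within 0.035 rad (value of joint stop_leaf above 1.2 rad and value of joint wind_key above 4.35 rad and velocity of joint wind_key between -0.05 and 0.05 rad/s and x of cell_mid in the frame of stop_corner between -0.0155 and -0.0105 m and y of cell_mid in the frame of stop_corner between -0.068 and -0.062 m and angle between the y axis of cell_mid and the y axis of stop_corner, either way round below 0.035 rad and z of cell_mid in the frame of stop_corner below 0.017 m); the robot touches nothing.
It fails at once if a vial or test weight is moved more than 30 mm or tipped (distance of any of vial_a_mid, vial_b_mid, weight_brass_mid, weight_steel_mid from where it was at the start of the episode above 0.03 m or angle between any of vial_a_mid, vial_b_mid, weight_brass_mid, weight_steel_mid's own z axis and vertical above 0.5 rad).
It also fails if it takes over 72 s, if anything falls off the work surface, if the arm or the gripper's body presses on something with over 40 N, if the wrist force passes 120 N, or if a joint passes its speed limit or range.

ROBOT

A 6-joint arm with a two-finger parallel gripper is mounted at the origin on a cart in front of the work surface, level with it; the furniture and walls round the work are solid. World frame = base frame: x ahead of the robot, y to its left, z up, the work surface at z = 0. Lengths are in m, angles in degrees, forces in N, time in s.
With the tool pointing down it reaches from about 0.25 to 0.725 m from the base axis. Payload 9.7 kg.
Tool frame: the origin (TCP) lies midway between the tips of the shut fingers; the grasp point (between the pads) lies bot.hold_point_z behind it (bot.hold_point_z is the distance from the TCP to the grasp point, in m); z points along the fingers, y is the line along which they close (so a half turn about z gives the same grasp; the last joint's range is limited). The gripper opens to 85 mm and grips with 20 to 120 N. Pads are 22 mm wide; open, the fingers measure 114 mm over their backs; the gripper's body (76 mm by 85 mm) begins 54 mm behind the grasp point. The pads swing forward as they close: fully open they stand 13 mm farther back than shut.
Start: joints at [-74.771, 4.979, 10.078, 95.1, 0, 90], TCP at [0.144, -0.531, 0.231] pointing down, gripper open.
Joint ranges: [-179.16, 179.16], [-48.56, 103.87], [-65.8, 70.77], [-126.05, 130.52], [-82.76, 87.17], [-180, 180]. Speed limits (degrees/s): [127.2, 127.2, 147.25, 180, 180, 180].

INTERFACE

Orientations are given as [roll, pitch, yaw] about the fixed x, y, z axes, in that order (R = Rz(yaw) Ry(pitch) Rx(roll)).
In Python, from workcell import bot, camera, camera_model, ticket gives the robot as it stands.
- The arm moves only by the tool send_rows, never from a script. Its argument "targets" is text: rows parted by semicolons, each of 5 numbers parted by spaces: the shift along the tool's x, y, z in mm, then the turn about the tool's z in degrees, then the closure in counts, from 0 (fully open) to 255 (shut). A call has 1 to 20 rows; each row is the pose to reach, as a shift and turn from the pose commanded when the call began, along the tool's axes at that moment; what a row does not reach only later rows make up. A row lasts 1/8 s, in which the tool goes at most 62.5 mm and 10.7 degrees, less where a joint would pass 70% of its speed; a pose out of reach is approached as far as the arm can. A call with a gripper value outside its range is refused whole. The fingers move at their own pace and stop on an object; "newtons" is the grip in N (left out, the last holds). Time passes only in rows, so rows that repeat a pose let the fingers close. It gives the time, the measured TCP pose, the force, the opening and the grip force at its end, in the units of the state.
- bot.get_obs(): the state, without advancing time (a new reading comes with each control period).
- camera(name): name is "scene" or "top" or "wrist"; returns the picture (384x512x3 uint8, blue, green, red); there is no depth.
- camera_model(name): a dict with "K" (3x3 intrinsics, pixels), "pose" (4x4, takes a point from camera to world coordinates); the wrist camera has in their place "T_tool_cam" (4x4, takes a point from camera to tool coordinates, whose origin is the TCP and whose axes are the flange's). Camera axes: x right, y down, z forward; pixel columns grow to the right and rows downward; lengths in m; the calibration is good to about 2 mm. The wrist camera is an equidistant fisheye: a pixel r from the principal point sees the ray r / f radians off the axis. A picture is of the moment at which its call begins: read the wrist's pose just before it. camera_model takes no time and is no camera call.
- ticket.job_done(): hands the job in; it is judged then, once.
The state is a dict: "time": time; "q": joint angles; "qd": joint speeds; "joint_efforts": joint torques, N m; "ee_pos": TCP position; "tcp_rot": TCP orientation; "wrist_force": force on the tool from outside, world axes, zero at the start; "torque": the same for the moment, N m; "opening": finger opening in m; "grasp_force": force on a finger pad.
Only numpy, scipy, OpenCV 4.12 (cv2) and the standard library are available. Lean on these libraries where they do the work, as an engineer would, in place of code of your own. Each camera call takes 0.05 s, during which the arm holds its last target. There are 200 camera calls.

## Working session

There is one attempt and no reset: what is moved stays moved. The work goes in short steps, Python scripts to look and compute and a tool call to move; the robot and the scene stay as the last step left them, time stands still between calls to the robot, and variables do not carry over. Pictures are saved under pics/ and viewed, at most 10 in all, crops included, and the job is handed in when it is done.

Besides the shell and the picture viewer there is one more tool, called as name(argument=value, ...) on one line, values as JSON. send_rows: Moves the arm, as the interface text tells. Its arguments: {"type":"object","properties":{"targets":{"type":"string"},"newtons":{"type":"number"}},"required":["targets"]}

```bash
mkdir -p pics; ls; python3 - <<'E'
from workcell import bot,camera,camera_model
import cv2,numpy as np
o=bot.get_obs();print({k:np.round(v,3) for k,v in o.items()},bot.hold_point_z)
a=camera("top");b=camera("scene");c=camera("wrist")
for n,i in zip(("top","scene","wrist"),(a,b,c)): cv2.imwrite(f"pics/{n}0.png",i)
np.set_printoptions(suppress=True,precision=4)
for n in("top","scene","wrist"): print(n,camera_model(n))
E
```

```text
pics
{'time': np.float64(0.0), 'q': array([-7.4770e+01,  5.0120e+00,  1.0032e+01,  9.5099e+01, -2.0000e-03,
        8.9999e+01]), 'qd': array([-0.075, -0.006,  0.03 ,  0.089, -0.013, -0.034]), 'joint_efforts': array([ 0.0000e+00, -5.2038e+01,  4.6481e+01,  1.6000e-02, -0.0000e+00,
        0.0000e+00]), 'ee_pos': array([ 0.144, -0.53 ,  0.231]), 'tcp_rot': array([-1.79922e+02,  2.00000e-03,  1.52310e+01]), 'wrist_force': array([ 0.798, -0.973,  0.514]), 'torque': array([0.032, 0.036, 0.005]), 'grasp_force': np.float64(0.0), 'opening': np.float64(0.086)} 0.0187
top {'K': array([[454.0918,   0.    , 259.3424],
       [  0.    , 454.0918, 186.9078],
       [  0.    ,   0.    ,   1.    ]]), 'pose': array([[ 0.0189, -0.9815,  0.1906,  0.3051],
       [-0.9998, -0.0198, -0.0028,  0.0277],
       [ 0.0065, -0.1905, -0.9817,  1.5869],
       [ 0.    ,  0.    ,  0.    ,  1.    ]])}
scene {'K': array([[457.5813,   0.    , 250.0446],
       [  0.    , 457.5813, 194.1078],
       [  0.    ,   0.    ,   1.    ]]), 'pose': array([[-0.8071, -0.3221,  0.4948, -0.1589],
       [-0.59  ,  0.4086, -0.6964,  1.1052],
       [ 0.0222, -0.854 , -0.5198,  0.8889],
       [ 0.    ,  0.    ,  0.    ,  1.    ]])}
wrist {'K': array([[297.3186,   0.    , 252.876 ],
       [  0.    , 297.3186, 193.0578],
       [  0.    ,   0.    ,   1.    ]]), 'T_tool_cam': array([[-0.0001, -0.9631, -0.2691,  0.0681],
       [ 1.    , -0.0001,  0.0001, -0.0003],
       [-0.0002, -0.2691,  0.9631, -0.1409],
       [ 0.    ,  0.    ,  0.    ,  1.    ]])}
```

View pics/top0.png

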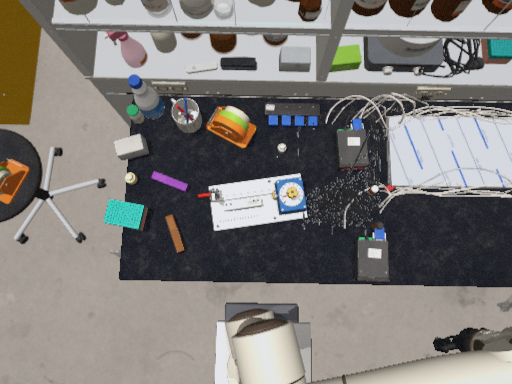

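View pics/scene0.png

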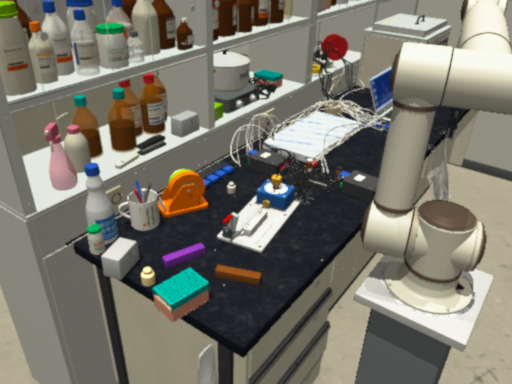

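The top view shows the bed around (255,202), with the housing and dial at (291,195), the stop handle at (204,195), and brown and purple decoy bars at (175,233) and (170,181). The scene view shows the bed around (260,215). I'll zoom in next.

```bash
python3 - <<'E'
import cv2,numpy as np
a=cv2.imread("pics/top0.png")[165:240,190:320];b=cv2.imread("pics/scene0.png")[165:255,205:325]
a=cv2.resize(a,(780,450)[:2],interpolation=cv2.INTER_CUBIC)
cv2.imwrite("pics/ta.png",a)
b=cv2.resize(b,None,fx=6,fy=6,interpolation=cv2.INTER_CUBIC)
cv2.imwrite("pics/sb.png",b)
E
```

```text
(no output)
```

View pics/ta.png

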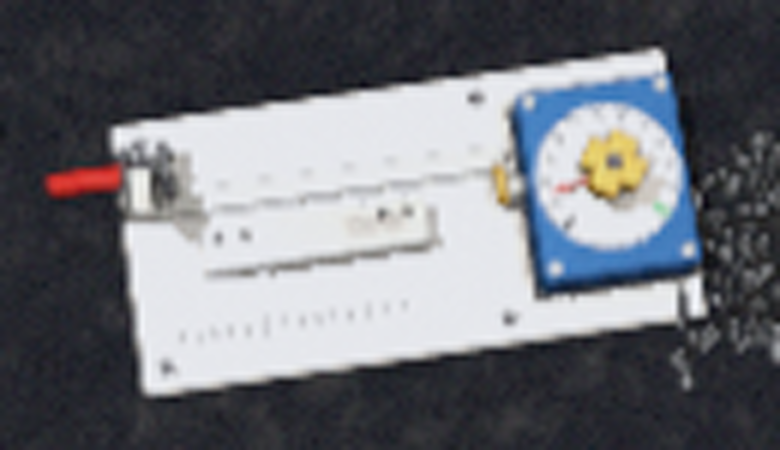

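View pics/sb.png

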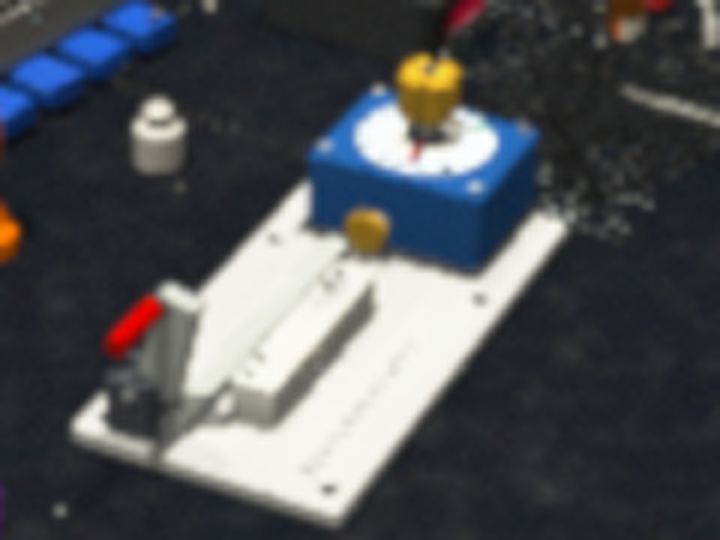

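The crops show the cell off the fence, between crop px (205,240) and (435,240), and the stop upright with its red pin at about (85,182). The key pointer is roughly 30° past the black mark. I'll get a coarse pose by casting rays from both views.

```bash
cat > h.py <<'E'
import cv2,numpy as np
from scipy.spatial.transform import Rotation as Ro
from workcell import bot,camera,camera_model
np.set_printoptions(suppress=True,precision=4)
def tool():
    o=bot.get_obs();T=np.eye(4);T[:3,:3]=Ro.from_euler('xyz',o['tcp_rot'],degrees=True).as_matrix();T[:3,3]=o['ee_pos'];return T
def ray(n,uv,T=None):
    m=camera_model(n);K=m['K'];d=np.array([(uv[0]-K[0,2])/K[0,0],(uv[1]-K[1,2])/K[1,1],1.])
    if n=='wrist':
        t=np.hypot(d[0],d[1]);s=np.sin(t)/t if t>1e-9 else 1;d=np.array([d[0]*s,d[1]*s,np.cos(t)]);P=T@m['T_tool_cam']
    else: P=m['pose']
    d=P[:3,:3]@d;return P[:3,3],d/np.linalg.norm(d)
def onz(n,uv,z,T=None):
    c,d=ray(n,uv,T);return c+d*(z-c[2])/d[2]
def tri(rs):
    A=sum(np.eye(3)-np.outer(d,d) for c,d in rs);b=sum((np.eye(3)-np.outer(d,d))@c for c,d in rs);return np.linalg.solve(A,b)
E
python3 - <<'E'
from h import *
t=lambda x,y:(190+x/6-.4,165+y/6-.4); s=lambda x,y:(205+x/6-.4,165+y/6-.4)
for n,u in dict(fl=(112,128),fr=(660,50),nl=(145,395),nr=(703,315)).items(): print(n,onz('top',t(*u),.012))
for n,a,b in [('key',(613,160),(432,58)),('pinend',(47,187),(108,345)),('bedfl',(112,128),(75,428)),('bednl',(145,395),(340,522)),('bednr',(703,315),(570,228))]:
  print(n,tri([ray('top',t(*a)),ray('scene',s(*b))]))
E
```

```text
fl [0.6108 0.2037 0.012 ]
fr [ 0.6644 -0.1189  0.012 ]
nl [0.454  0.1783 0.012 ]
nr [ 0.5069 -0.1443  0.012 ]
key [ 0.5758 -0.0834  0.1241]
pinend [0.5608 0.2291 0.0994]
bedfl [0.6094 0.2028 0.0112]
bednl [0.4533 0.1781 0.0078]
bednr [ 0.508  -0.1453  0.0031]
```

send_rows(targets="555 -472 -20 -84 0;555 -472 -20 -84 0;555 -472 -20 -84 0;555 -472 -20 -84 0;555 -472 -20 -84 0;555 -472 -20 -84 0;555 -472 -20 -84 0;555 -472 -20 -84 0;555 -472 -20 -84 0;555 -472 -20 -84 0;555 -472 -20 -84 0;555 -472 -20 -84 0;555 -472 -20 -84 0;555 -472 -20 -84 0;555 -472 -20 -84 0;555 -472 -20 -84 0")

```text
time: 2.15
ee_pos: [0.5557, 0.0697, 0.2517]
tcp_rot: [180.0, 0.0, 99.2]
wrist_force: [0.2, -0.5, 0.5]
opening: 0.0856
grasp_force: 0.0
```

```bash
python3 - <<'E'
from h import *
T=tool();i=camera('wrist');cv2.imwrite('pics/w1.png',i);np.save('w1.npy',T);print(T)
cv2.imwrite('pics/w1b.png',cv2.resize(i,(800,600),interpolation=cv2.INTER_CUBIC))
E
```

```text
[[-0.1592  0.9872  0.0006  0.5557]
 [ 0.9872  0.1592  0.      0.0697]
 [-0.0001  0.0006 -1.      0.2517]
 [ 0.      0.      0.      1.    ]]
```

View pics/w1b.png

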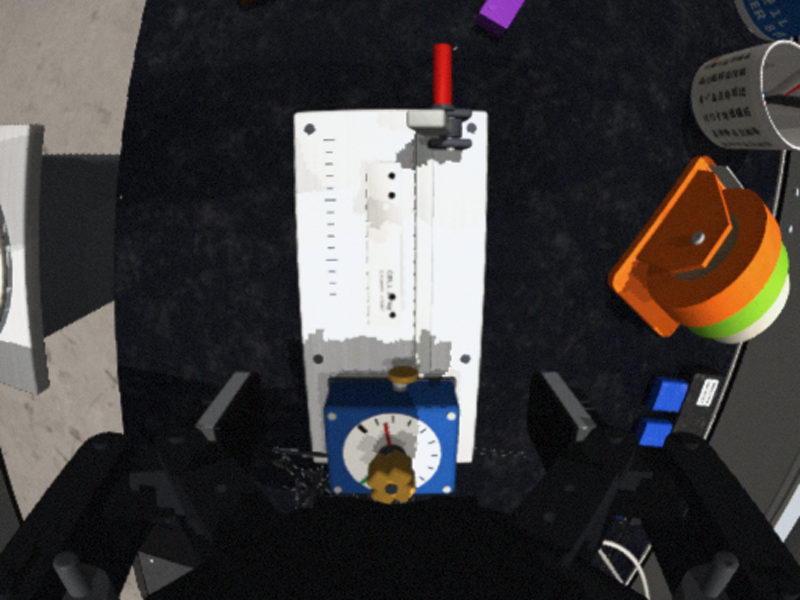

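The wrist view (scale 1.5625) shows:
- Bed corners at (296,113), (485,112) and (472,462).
- Red pin from (443,45) to (443,105).
- Fence edge at x≈415.
- Cell at about (366–402, 162–325).
- Key head at (391,488), with the dial around (391,452).

I'll take a second view 80 mm further along to get heights.

send_rows(targets="90 10 0 0 0;90 10 0 0 0;90 10 0 0 0;90 10 0 0 0")

```text
time: 2.7
ee_pos: [0.5514, 0.1603, 0.2514]
tcp_rot: [180.0, 0.0, 99.2]
wrist_force: [0.2, 0.0, -0.3]
opening: 0.0853
grasp_force: 0.0
```

```bash
cat > m.py <<'E'
from h import *
def mask(i,lo,hi): return cv2.inRange(cv2.cvtColor(i,cv2.COLOR_BGR2HSV),lo,hi)
def big(m,k=0):
    c=max(cv2.findContours(m,0,1)[0],key=cv2.contourArea);return c.reshape(-1,2).astype(float)
E
python3 - <<'E'
from m import *
T2=tool();i2=camera('wrist');cv2.imwrite('pics/w2.png',i2);np.save('w2.npy',T2)
i1=cv2.imread('pics/w1.png');T1=np.load('w1.npy');print(T2[:3,3])
res=[]
for i,T in((i1,T1),(i2,T2)):
    r=mask(i,(0,180,90),(6,255,255)); r[120:]=0; c=big(r)
    top=c[c[:,1]<c[:,1].min()+1.5].mean(0);bot_=c[c[:,1]>c[:,1].max()-1.5].mean(0)
    b=mask(i,(103,150,70),(118,255,255)); b[:220]=0;b[:,:150]=0;b[:,330:]=0; q=cv2.boxPoints(cv2.minAreaRect(big(b).astype(np.float32)))
    w=mask(i,(0,0,120),(179,60,255)); w[:,:170]=0;w[:,330:]=0; w=cv2.morphologyEx(w,cv2.MORPH_OPEN,np.ones((5,5)))
    cw=big(w); s=cw.sum(1);d=cw[:,0]-cw[:,1]
    res.append((top,bot_,cw[s.argmin()],cw[d.argmax()],cw[d.argmin()]))
    print(np.round(res[-1],1).tolist(),q.tolist(),cv2.boundingRect(cw.astype(np.int32)))
for k in range(5):
    print(tri([ray('wrist',res[0][k],T1),ray('wrist',res[1][k],T2)]))
cv2.imwrite('pics/z2.png',cv2.resize(i2[40:400,170:330],None,fx=1,fy=1))
z1=cv2.resize(i1[60:340,185:325],None,fx=2.1,fy=2.1,interpolation=2);z2=cv2.resize(i2[100:380,185:325],None,fx=2.1,fy=2.1,interpolation=2)
cv2.imwrite('pics/z.png',np.hstack([z1,z2]))
E
```

```text
[0.5514 0.1603 0.2514]
[[282.5, 28.3], [283.4, 65.2], [189.0, 72.0], [311.0, 72.0], [200.0, 288.0]] [[208.0, 315.0], [208.0, 253.0], [293.0, 253.0], [293.0, 315.0]] (188, 70, 124, 226)
[[273.0, 116.2], [273.0, 118.8], [182.0, 141.0], [303.0, 141.0], [197.0, 316.0]] [[204.5946044921875, 313.5675354003906], [278.8648681640625, 301.1891784667969], [281.6486511230469, 317.8918762207031], [207.37838745117188, 330.2702331542969]] (182, 139, 122, 179)
[0.5603 0.2269 0.0966]
[ 0.5778  0.222  -0.094 ]
[0.4554 0.1775 0.0116]
[0.6099 0.2019 0.0113]
[ 0.4809 -0.2832 -0.2058]
```

View pics/z.png

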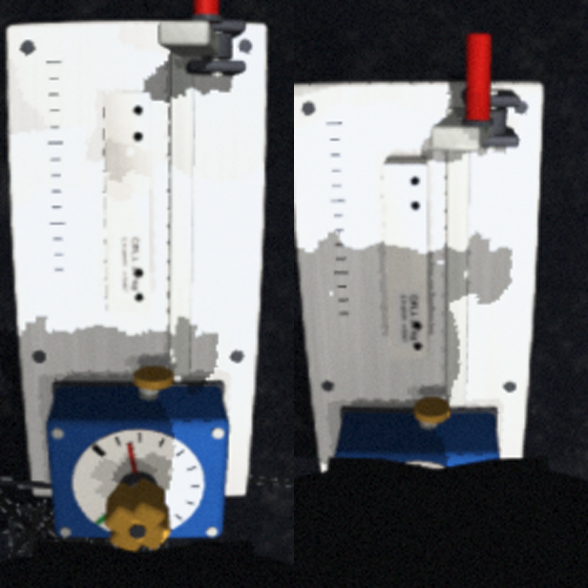

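The zoom shows the cell's holes at left-pane (138,110), (138,137), (138,272) and (139,297), and right-pane (415,181), (415,206), (418,326) and (417,346). The fence face line is at x=170 in the left pane.

```bash
python3 - <<'E'
from m import *
T1=np.load('w1.npy');T2=np.load('w2.npy')
a=lambda x,y:(185+x/2.1-.25,60+y/2.1-.25);b=lambda x,y:(185+(x-294)/2.1-.25,100+y/2.1-.25)
P=[tri([ray('wrist',a(*p),T1),ray('wrist',b(*q),T2)]) for p,q in [((138,110),(415,181)),((138,137),(415,206)),((138,272),(418,326)),((139,297),(417,346))]]
print('holes',np.array(P))
H=[onz('wrist',a(*p),.038,T1) for p in [(138,110),(138,137),(138,272),(139,297)]];print('holes z',np.array(H))
print('bolts',[tri([ray('wrist',a(*p),T1),ray('wrist',b(*q),T2)]) for p,q in [((27,47),(308,108)),((246,47),(523,107)),((39,356),(327,386)),((237,356),(510,386))]])
print('bed far right corner z',onz('wrist',a(246,495),.012,T1),onz('wrist',a(267,24),.012,T1),onz('wrist',a(8,28),.012,T1))
for z in(.012,.022): print('fence',[onz('wrist',a(*p),z,T1) for p in((170,100),(170,300))],[onz('wrist',b(*p),z,T2) for p in((447,200),(447,360))])
print('dial',onz('wrist',a(138,482),.067,T1),'black',onz('wrist',a(99,450),.067,T1),'green',onz('wrist',a(104,519),.067,T1),'ptr tip',onz('wrist',a(130,442),.069,T1))
print('keytop',onz('wrist',a(137,531),.113,T1))
print('knob',tri([ray('wrist',a(153,378),T1),ray('wrist',b(432,410),T2)]))
print('cell far-end corners',onz('wrist',a(106,92),.038,T1),onz('wrist',a(150,92),.038,T1),onz('wrist',b(387,163),.038,T2),onz('wrist',b(427,163),.038,T2))
print('housing top corners',[onz('wrist',a(*p),.067,T1) for p in((57,434),(218,432),(65,533),(211,530))])
E
```

```text
holes [[0.5421 0.1366 0.037 ]
 [0.5445 0.1214 0.0367]
 [0.5575 0.0441 0.0397]
 [0.5598 0.0285 0.0377]]
holes z [[0.5421 0.1366 0.038 ]
 [0.5446 0.1215 0.038 ]
 [0.557  0.0437 0.038 ]
 [0.56   0.0286 0.038 ]]
bolts [array([0.4689, 0.1657, 0.0102]), array([0.601 , 0.1869, 0.0072]), array([ 0.5019, -0.03  ,  0.0135]), array([ 0.6326, -0.0109,  0.0089])]
bed far right corner z [ 0.6635 -0.119   0.012 ] [0.6104 0.2031 0.012 ] [0.4556 0.176  0.012 ]
fence [array([0.56  , 0.1457, 0.012 ]), array([0.581 , 0.0218, 0.012 ])] [array([0.5641, 0.1212, 0.012 ]), array([0.5834, 0.0062, 0.012 ])]
fence [array([0.5596, 0.1455, 0.022 ]), array([0.58  , 0.0248, 0.022 ])] [array([0.5635, 0.124 , 0.022 ]), array([0.5823, 0.012 , 0.022 ])]
dial [ 0.577  -0.0814  0.067 ] black [ 0.5501 -0.0621  0.067 ] green [ 0.56   -0.1142  0.067 ] ptr tip [ 0.5675 -0.0521  0.069 ]
keytop [ 0.5771 -0.0841  0.113 ]
knob [ 0.5778 -0.026   0.0297]
cell far-end corners [0.5228 0.144  0.038 ] [0.5471 0.1478 0.038 ] [0.5243 0.145  0.038 ] [0.5474 0.1487 0.038 ]
housing top corners [array([ 0.5237, -0.0554,  0.067 ]), array([ 0.6185, -0.0386,  0.067 ]), array([ 0.5363, -0.1308,  0.067 ]), array([ 0.6301, -0.1129,  0.067 ])]
```

Stop corner is at about (0.555, 0.172), yaw 9.4°. The stop is at about 1.37 rad, the cell at about (-24, -87) mm and the key at about 0.62 rad. Next I'll grip the pin.

send_rows(targets="49 19.5 60 0 130;49 19.5 110 0 130;49 19.5 145 0 130;49 19.5 169 0 130;49 19.5 169 0 130;49 19.5 169 0 255;49 19.5 169 0 255;49 19.5 169 0 255;49 19.5 169 0 255", newtons=25)

```text
time: 3.88
ee_pos: [0.5637, 0.2124, 0.0841]
tcp_rot: [179.8, 0.0, 99.2]
wrist_force: [-0.5, -1.7, 6.6]
opening: 0.0106
grasp_force: 25.0
```

send_rows(targets="0 -4.5 1.2 0 255;0 -9 2.7 0 255;0 -14 5 0 255;0 -18.7 7.7 0 255;0 -23 11 0 255;0 -27.3 14.5 0 255;0 -31 18.5 0 255;0 -34.4 23 0 255;0 -38.5 30 0 255;0 -41.5 37.7 0 255;0 -43.4 46 0 255;0 -44 54 0 255;0 -44 57 0 255;0 -44 57 0 255")

```text
time: 5.62
ee_pos: [0.5194, 0.2057, 0.0264]
tcp_rot: [180.0, -0.0, 99.2]
wrist_force: [-2.3, 0.6, 15.7]
opening: 0.0109
grasp_force: 27.5
```

send_rows(targets="0 0 -2 0 100;0 0 -2 0 100;0 0 -2 0 60;0 0 -40 0 60;0 0 -90 0 60;-60 3 -125 0 60;-126 6 -125 0 60;-126 6 -125 0 60;-126 6 -125 0 60")

```text
time: 6.75
ee_pos: [0.5454, 0.0815, 0.1498]
tcp_rot: [-179.9, -0.0, 99.1]
wrist_force: [0.4, -0.2, 0.2]
opening: 0.0653
grasp_force: 0.0
```

```bash
python3 - <<'E'
from m import *
T=tool();i=camera('wrist');cv2.imwrite('pics/w3.png',i);np.save('w3.npy',T);print(T[:3,3])
r=mask(i,(0,180,70),(6,255,255)); r[200:]=0; c=big(r);print(cv2.boundingRect(c.astype(np.int32)))
u=c[c[:,1]<c[:,1].min()+1.5].mean(0); C=np.array([.5551,.1719]);p=onz('wrist',u,.045,T);s=np.deg2rad(9.4);d=p[:2]-C
print(p,d@[np.cos(s),np.sin(s)],d@[-np.sin(s),np.cos(s)])
cv2.imwrite('pics/w3z.png',cv2.resize(i[20:384,100:400],None,fx=1.6,fy=1.6,interpolation=2))
E
```

```text
[0.5454 0.0815 0.1498]
(239, 27, 15, 47)
[0.5174 0.2192 0.045 ] -0.029484839999360208 0.05286697930314521
```

View pics/w3z.png

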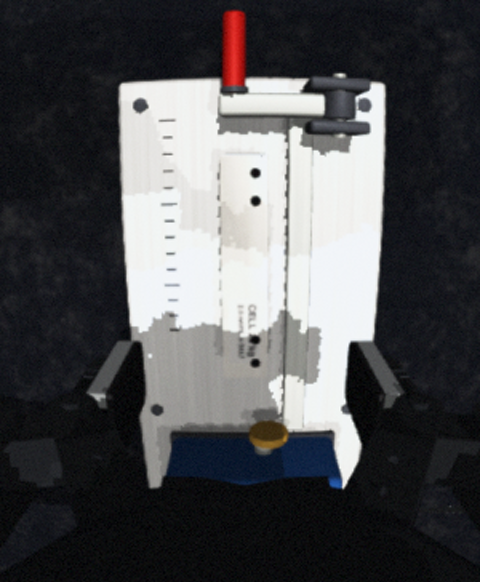

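The stop is down, with the leaf across the bed at (220–325, 103), and the cell is lying along the fence. I'll grip it now.

send_rows(targets="0 0 60 0 60;0 0 100 0 60;0 0 124 0 60;0 0 124 0 60;0 0 124 0 150;0 0 124 0 255;0 0 124 0 255;0 0 124 0 255;0 0 124 0 255", newtons=25)

```text
time: 7.92
ee_pos: [0.5463, 0.0824, 0.0278]
tcp_rot: [179.9, -0.0, 99.2]
wrist_force: [-1.7, 1.9, 6.7]
opening: 0.0253
grasp_force: 25.8
```

send_rows(targets="0 4 0 0 255;0 8 0 0 255;0 10 0 0 255;0 11 0 0 255;0 12 0 0 255;0 12 0 0 255")

```text
time: 8.68
ee_pos: [0.5567, 0.0837, 0.0278]
tcp_rot: [-180.0, 0.0, 99.2]
wrist_force: [-9.9, -1.4, 11.2]
opening: 0.0254
grasp_force: 26.5
```

send_rows(targets="6 0 0 0 255;12 0 0 0 255;17 0 0 0 255;20 0 0 0 255;22 0 0 0 255;23 0 0 0 255;23 0 0 0 255")

```text
time: 9.55
ee_pos: [0.5534, 0.104, 0.0278]
tcp_rot: [-180.0, 0.3, 99.1]
wrist_force: [-6.6, -14.7, 12.2]
opening: 0.0255
grasp_force: 26.5
```

send_rows(targets="-2 -0.7 0 0 255;-2 -0.7 0 0 255;-2 -0.7 0 0 200;-2 -0.7 0 0 100;-2 -0.7 0 0 60;-2 -0.7 0 0 60;-2 -0.7 -40 0 60;-2 -0.7 -100 0 60;-2 -0.7 -122 0 60;-2 -0.7 -122 0 60")

```text
time: 10.8
ee_pos: [0.5543, 0.1048, 0.1502]
tcp_rot: [179.8, -0.0, 99.2]
wrist_force: [0.4, 0.0, -0.7]
opening: 0.0652
grasp_force: 0.0
```

```bash
python3 - <<'E'
from m import *
T=tool();i=camera('wrist');cv2.imwrite('pics/w4.png',i);np.save('w4.npy',T);print(T[:3,3])
cv2.imwrite('pics/w4z.png',cv2.resize(i[60:310,140:370],None,fx=2.4,fy=2.4,interpolation=2))
E
```

```text
[0.5543 0.1048 0.1502]
```

View pics/w4z.png

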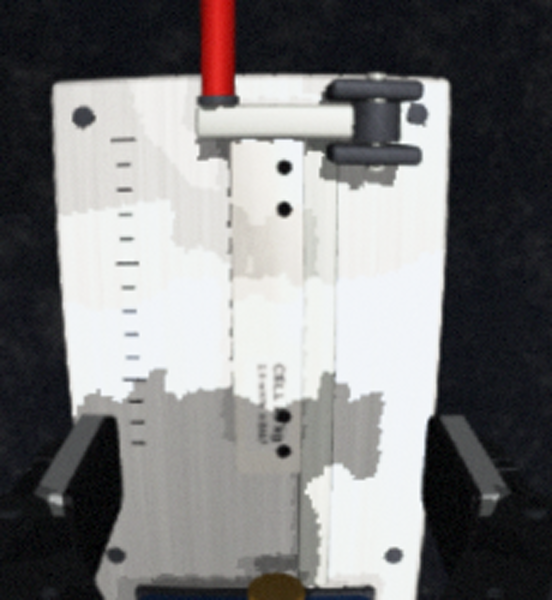

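The cell is now against the fence (right edge x≈303) and the stop (end y≈140), with holes at (284,167), (284,209), (283,416) and (283,451). I'll check this with numbers.

```bash
python3 - <<'E'
from m import *
T=np.load('w4.npy');T3=np.load('w3.npy');T1=np.load('w1.npy');C=np.array([.5551,.1719]);s=np.deg2rad(9.4);R=np.array([[np.cos(s),np.sin(s)],[-np.sin(s),np.cos(s)]])
f=lambda uv,z,T:(R@(onz('wrist',uv,z,T)[:2]-C)*1000).round(1)
a=lambda x,y:(140+x/2.4-.3,60+y/2.4-.3);w3=lambda x,y:(100+x/1.6-.2,20+y/1.6-.2)
for p in [(284,167),(284,209),(283,416),(283,451)]: print('hole',f(a(*p),.038,T))
for p in [(255,173),(256,201),(255,340),(255,363)]: print('hole before',f(w3(*p),.038,T3))
for n,p,z in [('farR',(303,141),.038),('farL',(233,141),.038),('nearR',(301,472),.038),('nearL',(238,472),.038),('leaf top edge',(198,137),.032+.012),('fence far',(336,250),.022),('fence far2',(331,560),.022),('bolt',(83,117),.012),('bolt',(116,555),.012)]: print(n,f(a(*p),z,T))
E
```

```text
hole [ -6.9 -12.4]
hole [ -6.9 -27.4]
hole [  -7.2 -106.8]
hole [  -7.1 -121.8]
hole before [-19.  -32.7]
hole before [-18.4 -47.7]
hole before [ -18.9 -127.3]
hole before [ -18.9 -142.1]
farR [-0.2 -3.2]
farL [-24.8  -3.1]
nearR [   0.1 -131.3]
nearL [ -25.  -131.2]
leaf top edge [-36.5  -1.3]
fence far [ 13.4 -45.1]
fence far2 [  15.1 -185.7]
bolt [-85.5   7.8]
bolt [ -85.5 -191.1]
```

```bash
python3 - <<'E'
from m import *
i=cv2.imread('pics/w4.png');g=cv2.cvtColor(i,6)
for x in (240,246,252,258,262): print(x,g[98:128,x])
E
```

```text
240 [242 241 236 228 224 194 202 233 237 236 235 233 232 229 225 220 217 198
 155 108 169 193 227 231 230 233 232 231 231 231]
246 [243 243 242 239 231 206 207 235 240 238 236 235 232 230 227 223 219 194
 152 115 201 236 239 239 238 239 238 238 237 238]
252 [244 242 241 235 232 202 205 238 240 239 237 236 233 232 230 225 219 197
 154  95 124 192 238 242 241 241 242 241 241 241]
258 [244 243 243 240 233 211 212 237 240 240 238 236 234 232 228 224 219 197
 152 118 230 243 244 244 244 244 244 238 180  56]
262 [243 240 235 233 231 206 213 237 241 241 238 237 236 233 230 225 218 199
 155 103 170 237 243 244 244 244 244 244 243 241]
```

send_rows(targets="55 -9 0 0 60;105 -18 0 0 60;105 -18 0 0 60;105 -18 60 0 60;105 -18 100 0 60;105 -18 122 0 60;105 -18 122 0 60;105 -18 122 0 200;105 -18 122 0 255;105 -18 122 0 255;105 -18 122 0 255;105 -18 122 0 255")

```text
time: 12.35
ee_pos: [0.5193, 0.2055, 0.0271]
tcp_rot: [179.9, -0.0, 99.2]
wrist_force: [1.6, -0.8, 5.4]
opening: 0.0108
grasp_force: 24.7
```

send_rows(targets="0 0.6 -8.2 0 255;0 2.5 -16.3 0 255;0 5.5 -23.9 0 255;0 9.6 -31 0 255;0 13 -35.5 0 255;0 16.7 -39.5 0 255;0 21 -43 0 255;0 25.3 -46.3 0 255;0 30 -49 0 255;0 35 -51.3 0 255;0 40 -53 0 255;0 45.7 -54.2 0 255;0 51 -55 0 255;0 51 -55 0 255;0 51 -55 0 255")

```text
time: 14.22
ee_pos: [0.5697, 0.2139, 0.0833]
tcp_rot: [179.9, -0.0, 99.2]
wrist_force: [-0.6, 0.3, 9.1]
opening: 0.0111
grasp_force: 26.2
```

send_rows(targets="0 0 0 0 150;0 0 0 0 60;0 0 0 0 60;0 0 -60 0 60;0 0 -110 0 60;-50 -7 -110 -9 60;-110 -15 -110 -18 60;-170 -23 -110 -28 60;-230 -32 -110 -38 60;-294 -40 -110 -47 60;-294 -40 -110 -55 60;-294 -40 -110 -55 60;-294 -40 -110 -55 60")

```text
time: 15.85
ee_pos: [0.5767, -0.0825, 0.1912]
tcp_rot: [180.0, -0.0, 154.1]
wrist_force: [0.1, 0.7, -0.4]
opening: 0.0654
grasp_force: 0.0
```

```bash
python3 - <<'E'
from m import *
print(bot.get_obs()['q'])
T=tool();i=camera('wrist');cv2.imwrite('pics/w5.png',i);np.save('w5.npy',T);print(T[:3,3])
cv2.imwrite('pics/w5z.png',cv2.resize(i,(800,600),interpolation=2))
E
```

```text
[-8.1419  8.8465  9.8748 91.0423  0.0055 17.7577]
[ 0.5767 -0.0825  0.1912]
```

View pics/w5z.png

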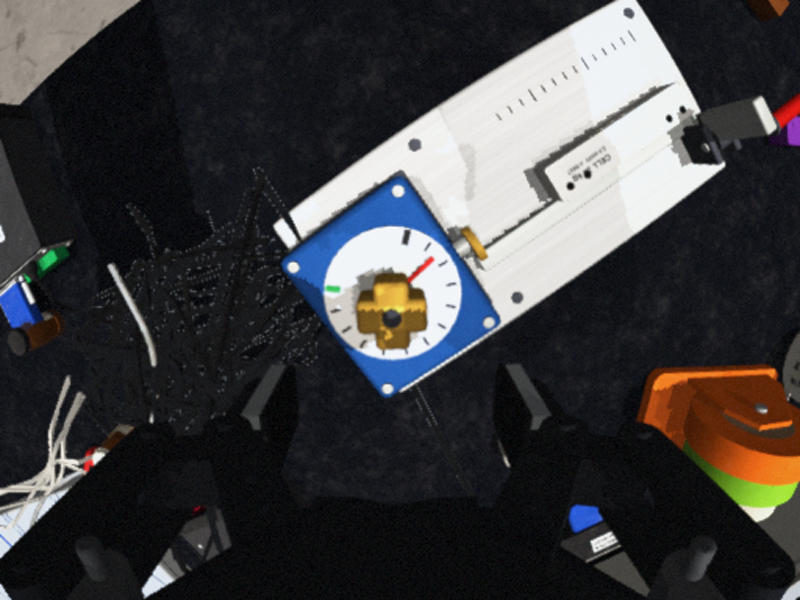

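The key head is at (391,318), square to the jaws. The pointer at about (425,265) is roughly 35° past the black mark. q6 runs opposite to yaw, so I'll turn another -90° for a full winding sweep in one grip.

send_rows(targets="-1.4 -2.3 0 -10 60;-1.4 -2.3 0 -20 60;-1.4 -2.3 0 -30 60;-1.4 -2.3 0 -40 60;-1.4 -2.3 0 -50 60;-1.4 -2.3 0 -60 60;-1.4 -2.3 0 -70 60;-1.4 -2.3 0 -80 60;-1.4 -2.3 0 -90 60;-1.4 -2.3 0 -90 60;-1.4 -2.3 50 -90 60;-1.4 -2.3 90 -90 60;-1.4 -2.3 109 -90 60;-1.4 -2.3 109 -90 60;-1.4 -2.3 109 -90 200;-1.4 -2.3 109 -90 255;-1.4 -2.3 109 -90 255;-1.4 -2.3 109 -90 255", newtons=60)

```text
time: 18.15
ee_pos: [0.5773, -0.0856, 0.0846]
tcp_rot: [-179.9, 0.1, -115.8]
wrist_force: [-4.9, 2.8, 6.5]
opening: 0.0353
grasp_force: 60.5
```

send_rows(targets="0 0 0 5 255;0 0 0 14 255;0 0 0 24 255;0 0 0 34 255;0 0 0 44 255;0 0 0 54 255;0 0 0 64 255;0 0 0 74 255;0 0 0 84 255;0 0 0 94 255;0 0 0 104 255;0 0 0 114 255;0 0 0 124 255;0 0 0 134 255;0 0 0 144 255;0 0 0 154 255;0 0 0 164 255;0 0 0 174 255;0 0 0 180 255;0 0 0 180 255")

```text
time: 20.65
ee_pos: [0.5777, -0.0846, 0.0846]
tcp_rot: [179.9, -0.2, 64.2]
wrist_force: [-1.6, 7.1, 6.4]
opening: 0.0348
grasp_force: 60.2
```

```bash
python3 - <<'E'
from h import *
o=bot.get_obs();print(o['q'],o['torque'],o['wrist_force'],o['tcp_rot'],o['opening'])
E
```

```text
[ -8.4026   9.0938  -1.6135  79.1614   0.1415 107.4287] [ 1.4992  0.7188 -0.0551] [-1.6032  7.0582  6.4405] [179.9171  -0.1743  64.169 ] 0.034836292007153095
```

send_rows(targets="0 0 0 10 255;0 0 0 20 255;0 0 0 30 255;0 0 0 38 255;0 0 0 43 255;0 0 0 45 255;0 0 0 45 255")

```text
time: 21.52
ee_pos: [0.578, -0.0849, 0.0846]
tcp_rot: [-180.0, -0.2, 19.2]
wrist_force: [-0.4, 5.6, 5.8]
opening: 0.0352
grasp_force: 60.1
```

```bash
python3 - <<'E'
from h import *
o=bot.get_obs();print(o['q'],o['torque'],o['tcp_rot'],o['opening'])
E
```

```text
[ -8.4172   9.0988  -1.6053  79.1252   0.1173 152.367 ] [ 1.206   0.3408 -0.0687] [-179.9752   -0.2056   19.2159] 0.03520288666921001
```

send_rows(targets="0 0 0 2 255;0 0 0 4 255;0 0 0 6 255;0 0 0 6 255")

```text
time: 22.02
ee_pos: [0.578, -0.085, 0.0846]
tcp_rot: [-180.0, -0.2, 13.3]
wrist_force: [-0.8, 5.4, 5.6]
opening: 0.0352
grasp_force: 61.8
```

```bash
python3 - <<'E'
from h import *
o=bot.get_obs();print(o['q'],o['torque'],o['tcp_rot'],o['opening'])
E
```

```text
[ -8.4137   9.0995  -1.6027  79.1218   0.1013 158.3174] [1.0503 0.2766 0.6251] [-179.9709   -0.201    13.269 ] 0.035221541435625434
```

send_rows(targets="0 0 0 2 255;0 0 0 3 255;0 0 0 3 255")

```text
time: 22.4
ee_pos: [0.5786, -0.0849, 0.0846]
tcp_rot: [-180.0, -0.3, 10.4]
wrist_force: [2.2, 4.6, 4.3]
opening: 0.0348
grasp_force: 75.8
```

```bash
python3 - <<'E'
from h import *
o=bot.get_obs();print(o['q'],o['torque'],o['tcp_rot'],o['opening'])
E
```

```text
[ -8.4004   9.108   -1.593   79.0558   0.0999 161.2331] [ 1.0321 -0.4902  1.695 ] [-179.9837   -0.2625   10.3667] 0.03478000237642547
```

The key is at its hard stop: torque is climbing to 1.7 N m. I'll relax slightly, release and rise.

send_rows(targets="0 0 0 -4 255;0 0 0 -4 200;0 0 0 -4 100;0 0 0 -4 60;0 0 0 -4 60;0 0 -40 -4 60;0 0 -90 -4 60;-20 0 -130 -4 60;-70 0 -130 -4 60;-70 0 -130 -4 60;-70 0 -130 -4 60")

```text
time: 23.78
ee_pos: [0.5083, -0.0984, 0.2124]
tcp_rot: [180.0, -0.0, 14.2]
wrist_force: [-0.2, 0.3, -0.1]
opening: 0.0654
grasp_force: 0.0
```

```bash
python3 - <<'E'
from m import *
T=tool();i=camera('wrist');cv2.imwrite('pics/w6.png',i);np.save('w6.npy',T);print(T[:3,3],bot.get_obs()['wrist_force'])
cv2.imwrite('pics/w6z.png',cv2.resize(i,(800,600),interpolation=2))
E
```

```text
[ 0.5083 -0.0984  0.2124] [ 0.337  -0.2224  0.4631]
```

View pics/w6z.png

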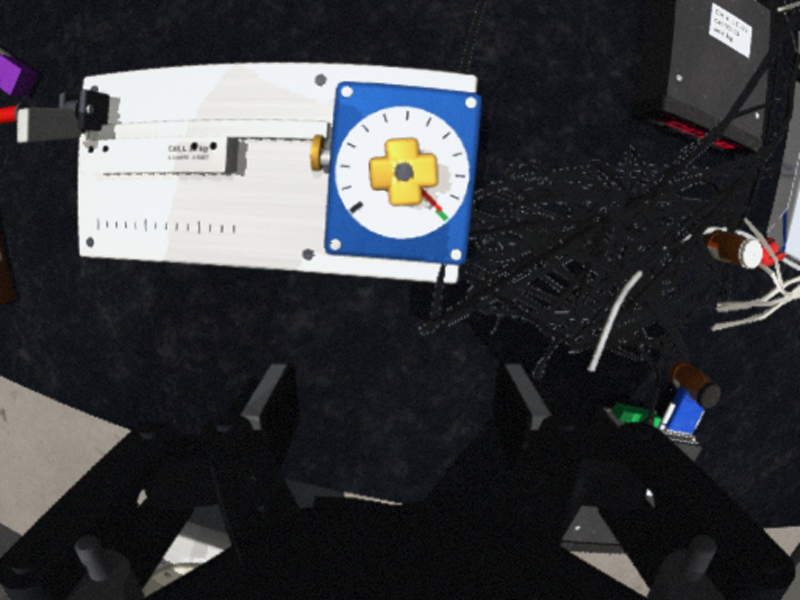

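The pointer rests on the green mark (443,213), the stop is upright at (50,122), and the cell lies along the fence with holes at (91,149), (105,149), (194,147) and (213,146). I'll do a quick numeric check and hand in if it passes.

```bash
python3 - <<'E'
from m import *
from workcell import ticket
T=np.load('w6.npy');C=np.array([.5551,.1719]);s=np.deg2rad(9.4);R=np.array([[np.cos(s),np.sin(s)],[-np.sin(s),np.cos(s)]])
P=np.array([R@(onz('wrist',((x-.3)/1.5625,(y-.3)/1.5625),.038,T)[:2]-C)*1000 for x,y in[(91,149),(105,149),(194,147),(213,146)]])
print(P)
ref=np.array([-7,-67.1]);e=P.mean(0)-ref;ok=abs(e[0])<3 and abs(e[1])<3;print(e,ok)
if ok: print(ticket.job_done())
E
```

```text
[[  -6.8255  -14.2523]
 [  -7.4804  -28.6352]
 [  -8.133  -108.2758]
 [  -7.4904 -123.3023]]
[-0.4823 -1.5164] True
the job is handed in; nothing more can be done
None
```

The job is handed in, but no verdict came back: the stop is up, the cell measures flush along the fence and within a few millimetres of the gauging plane, the key is wound to its hard stop, and the arm is clear of everything.

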